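# Hang the slide rack to drain and snap the lid on the staining tub

## Robot

A 6-joint arm with a two-finger parallel gripper is mounted at the origin on the work surface. World frame = base frame: x ahead of the robot, y to its left, z up, the work surface at z = 0. Lengths are in mm, angles in rad, forces in N, time in s.
With the tool pointing down it reaches from about 300 to 750 mm from the base axis. Payload 8.5 kg.
Tool frame: the origin (TCP) lies at the very end of the fingers, on their centre line; the grasp point (between the pads) lies 19 mm behind it; z points along the fingers, x is the direction in which the jaws open and shut, and the axes are right-handed (so a half turn about z gives the same grasp; the last joint's range is limited). The gripper opens to 85 mm and grips with 20 to 120 N. Pads are 22 mm wide; open, the fingers measure 114 mm over their backs; the gripper's body (76 mm by 85 mm) begins 54 mm behind the grasp point. The pads swing forward as they close: fully open they stand 13 mm farther back than shut.
Start: joints at [1.075, 0.381, 1.297, -0, 1.464, -0.215], TCP at [152.41, 528.443, 231.322] pointing down, gripper open.
Joint ranges: [-3.11, 3.11], [-0.89, 2.33], [0.22, 2.48], [-1.42, 4.56], [0.17, 2.85], [-2.88, 2.88]. Speed limits (rad/s): [2.39, 2.39, 3.14, 3.14, 3.14, 3.14].

## Interface

Orientations are given as a rotation vector (axis times angle).
In Python, from plant import env, jaws, imaging gives the robot as it stands. Calls block until the motion is done:
- env.reach(position, orientation): joint-space move of the TCP to a pose.
- env.move_l(position, frame=None, speed=150, until_force=None): straight line of the TCP; frame=None keeps the orientation; speed is the mean speed in mm/s. With until_force (N) it stops when the force on the tool has changed by that much, and returns True; else False.
- env.move_j(angles): joint-space move.
- jaws.gripper_to(opening, grasp_force=None): opening from 0.0 (shut) to 1.0 (fully open); grasp_force is the grip in N (None keeps the last); returns when the fingers have stopped.
- env.pause(seconds).
- env.solve_ik(position, orientation): joint angles nearest the present ones, or None.
- env.sense(): the state.
- imaging.camera(name): name is "scene" or "top" or "wrist"; returns a dict with "frame" (420x560x3 uint8, red, green, blue), "fx", "fy", "cx", "cy" (pixels), "k1" (the pictures are not rectified: a ray, as slopes to the right and down, at radius r is drawn at 1 + k1 r^2 times it, then the intrinsics apply), "extrinsics" (4x4, takes a point from camera to world coordinates); the wrist camera has in their place "tool_from_camera" (4x4, takes a point from camera to tool coordinates, whose origin is the TCP and whose axes are the tool frame's). Camera axes: x right, y down, z forward; pixel columns grow to the right and rows downward; lengths in mm; the calibration is good to about 2 mm. A picture is of the moment at which its call begins: read the wrist's pose just before it. There is no depth.
A pose or a line that the arm cannot do raises env.Unreachable and nothing moves.
- env.finish_job(): hands the job in, once; it reports no verdict.
The state is a dict: "time": time; "q": joint angles; "dq": joint speeds; "tau": joint torques, N m; "tcp_pos": TCP position; "eef_rot": TCP orientation; "ft_force": force on the tool from outside, world axes, zero at the start; "torque": the same for the moment, N m; "grip_width": opening from 0.0 (shut) to 1.0 (fully open).
Only numpy, scipy, OpenCV 4.12 (cv2) and the standard library are available. Lean on these libraries where they do the work, as an engineer would, in place of code of your own. Each camera call takes 0.05 s, during which the arm holds its last target. There are 200 camera calls.

## Task

Lift the slide rack out of the white staining tub by its yellow grip, hang it by its handle on the wire hook of the drip stand and let go of it, leaving the other bench things where they are. Then put the blue lid on the empty tub, press it straight down until it snaps under both orange end clips, and keep pressing: finish while the gripper is still pushing the lid down with about 10 N, the rack still hanging.

Things in the scene. Friction and masses are not known exactly. Their poses are not given: they have to be found in the camera images.
- rack: steel rack full of glass slides, about 0.24 kg, at first standing in the tub. Origin: centre of its underside; z up. Basket 44 (x) by 84 (y), 33 tall. Handle: two uprights at y = +-39, 6 thick, joined by a 6 x 6 bar along y, 84 to 90 above the origin; the opening under the bar is 72 wide (y), 50 high. Hung, its x axis lies along the stand's x axis, either way round
- rack_grip (a point): middle of the rack's yellow grip, a flat block standing on the handle bar: 10 thick (x), 26 wide (y), from 90 to 130 mm above the rack's origin; this point is 110 above it. Pinch it across x from above
- rack_bar (a point): centre of the underside of the rack's handle bar (84 mm above the rack's origin), the place that rests on the hook
- stand: fixed drip stand: grey tray 140 (x) by 130 (y), 12 high, origin under its centre. Its hook is two parallel 7 mm round wires at y = +-18, rising at x = +55, coming forward to -x (roughly towards the robot) and open there. Wire centres: 178 high at x = +55, 170 from x = +11 to -11, then up to 183 at x = -22, the tips. Nothing stands above the wires
- hook_saddle (a point): middle of the hook's level part, between the wires, at the height of their tops (173.5 mm over the bench); axes as the stand. The rack's bar comes from the -x side over both wire tips (their tops 13 mm above this point), wires inside the handle opening, then down onto the wires: rack_bar then lies within a few mm of this point
- tub: white staining tub, fixed, open at the top, outside 80 (x) by 120 (y) by 60 high, walls and floor 4 thick; origin: centre of its underside. At each end (y = +-67) a springy orange clip stands up, 34 wide (x), its round nose (8 thick) reaching over the tub's end to y = +-56, nose underside at 66, top at 74 above the bench; clips bend outwards and spring back
- lid: blue snap lid, about 0.14 kg, at first right way up on the bench. Origin: centre of its underside; z up. Its skirt, slick plastic, 65 (x) by 106 (y), 16 deep, enters the tub (3.5 mm play each side in x, 3 in y). Plate above: 80 (x) by 120 (y), from 16 to 22 above the origin. It goes on with its y axis along the tub's, either way round
- lid_grip (a point): middle of the lid's white grip block, 38 mm above the lid's origin: block 12 thick (x), 40 long (y), from 22 to 54 above the origin. Pinch it across x from above
- lid_home (a point): where the lid's origin is when home: 44 mm above the tub's origin, axes as the tub; the plate then lies on the rim. The lid's ends meet the clip noses when its origin is about 13 mm above this point; pushing on takes roughly 8 to 14 N over the next 4 mm, then the force suddenly drops and the snapping noses draw the lid down
- reagent: bystander: amber glass jar with black cap, 56 across, 95 tall; origin: centre of its underside
- beaker: bystander: glass beaker, 66 across, 85 tall; origin: centre of its underside
- wash_bottle: bystander: white bottle with red cap, 60 across, 150 tall; origin: centre of its underside
- forceps: bystander: steel forceps lying flat, 115 long, 13 wide, 6 high; origin: centre of its underside
- slide_box: bystander: green plastic slide box lying flat, 87 x 87, 36 high; origin: centre of its underside
There are look-alikes about, which are no part of the job. What is shaped like the rack but brown or pink is not meant.

How it is judged (in metres and radians):
On the way, in this order (a step that is already met when the one before it is completed fails the run):
1. the rack hangs by its handle on the drip stand's hook, let go (x of rack_bar in the frame of hook_saddle between -0.016 and 0.04 m and y of rack_bar in the frame of hook_saddle between -0.02 and 0.02 m and z of rack_bar in the frame of hook_saddle between -0.005 and 0.012 m and contact force between rack and stand above 0.8 N and contact force between the fingers and rack below 0.1 N and angle between rack's own z axis and vertical below 0.3 rad), for 0.3 s.
2. the lid is snapped home on the tub under both clips (x of lid in the frame of tub between -0.006 and 0.006 m and y of lid in the frame of tub between -0.006 and 0.006 m and z of lid in the frame of tub between 0.038 and 0.0475 m and angle between lid's own z axis and vertical below 0.05 rad and angle between the x axis of lid and the x axis of tub, either way round below 0.12 rad), for 0.2 s.
At the end, for the whole second after the job is handed in: rack still, hanging on the hook by its bar (20 mm sideways, -16 to 40 mm along, -5 to 12 mm high; within 0.3 rad of upright), untouched by the fingers; lid home on the tub (6 mm sideways, 0.12 rad yaw, level to 0.05 rad, 38 to 47.5 mm up) and pressed onto it by the fingers with over 5 N (all of step 1 and all of step 2 and linear speed of rack below 0.08 m/s and contact force between lid and tub above 5 N and contact force between the fingers and lid above 3 N); the arm keeps its last pose, push and grip.
It fails at once if the reagent is knocked away (moved over 40 mm) (distance of reagent from where it was at the start of the episode above 0.04 m).
It fails at once if the beaker is knocked away (moved over 40 mm) (distance of beaker from where it was at the start of the episode above 0.04 m).
It fails at once if the wash bottle is knocked away (moved over 40 mm) (distance of wash_bottle from where it was at the start of the episode above 0.04 m).
It fails at once if the forceps is knocked away (moved over 40 mm) (distance of forceps from where it was at the start of the episode above 0.04 m).
It fails at once if the slide box is knocked away (moved over 40 mm) (distance of slide_box from where it was at the start of the episode above 0.04 m).
It also fails if it takes over 67 s, if anything falls off the work surface, if the arm or the gripper's body presses on something with over 40 N, if the wrist force passes 120 N, or if a joint passes its speed limit or range.

## Working session

There is one attempt and no reset: what is moved stays moved. The work goes in short steps, each a Python script; the robot and the scene stay as the last script left them, time stands still between calls to the robot, and variables do not carry over. Pictures are saved under pics/ and viewed, on a budget of 10 in all, crops included, one or two more only if the job needs it, and the job is handed in when it is done.

```bash
mkdir -p pics; ls; cat > h.py <<'E'
import numpy as np, cv2
from scipy.spatial.transform import Rotation as R
from plant import env, jaws, imaging
def shot(n, f):
    s=env.sense(); c=imaging.camera(n); cv2.imwrite('pics/'+f+'.png', c['frame'][:,:,::-1])
    if 'extrinsics' in c: T=np.array(c['extrinsics'])
    else:
        B=np.eye(4); B[:3,:3]=R.from_rotvec(s['eef_rot']).as_matrix(); B[:3,3]=s['tcp_pos']; T=B@np.array(c['tool_from_camera'])
    d={k:c[k] for k in('fx','fy','cx','cy','k1')}; d['T']=T; d['img']=c['frame']
    np.savez('pics/'+f+'.npz',**d); return d
def load(f): return dict(np.load('pics/'+f+'.npz'))
def ray(d,u,v):
    K=np.array([[d['fx'],0,d['cx']],[0,d['fy'],d['cy']],[0,0,1.]],float)
    p=cv2.undistortPointsIter if 0 else cv2.undistortPoints
    x,y=p(np.array([[[u,v]]],float),K,np.array([float(d['k1']),0,0,0,0]))[0,0]
    r=d['T'][:3,:3]@[x,y,1]; return d['T'][:3,3],r/np.linalg.norm(r)
def plane(d,u,v,z):
    o,r=ray(d,u,v); return o+r*(z-o[2])/r[2]
def two(d1,p1,d2,p2):
    o1,r1=ray(d1,*p1); o2,r2=ray(d2,*p2)
    a=np.linalg.lstsq(np.c_[r1,-r2],o2-o1,rcond=None)[0]
    A,B=o1+r1*a[0],o2+r2*a[1]; return (A+B)/2,np.linalg.norm(A-B)
def proj(d,P):
    Ti=np.linalg.inv(d['T']); K=np.array([[d['fx'],0,d['cx']],[0,d['fy'],d['cy']],[0,0,1.]],float)
    return cv2.projectPoints(np.atleast_2d(P).astype(float),cv2.Rodrigues(Ti[:3,:3])[0],Ti[:3,3],K,np.array([float(d['k1']),0,0,0,0]))[0][:,0]
def down(yaw): # jaw x axis at angle yaw in world
    c,s=np.cos(yaw),np.sin(yaw); return R.from_matrix(np.array([[c,s,0],[s,-c,0],[0,0,-1.]])).as_rotvec()
E
python3 - <<'E'
from h import *
a=shot('top','top0'); b=shot('scene','scene0')
for d in (a,b): print(np.round(d['T'],3).tolist(), d['fx'],d['k1'])
E
```

```text
pics
[[0.066, -0.97, 0.232, 325.564], [-0.998, -0.063, 0.021, -11.087], [-0.006, -0.233, -0.972, 1059.655], [0.0, 0.0, 0.0, 1.0]] 421.2063179811918 -0.014406774389209207
[[0.315, 0.634, -0.707, 1210.279], [0.949, -0.221, 0.225, -227.11], [-0.014, -0.741, -0.671, 745.773], [0.0, 0.0, 0.0, 1.0]] 413.27896841536534 -0.03873705456004546
```

View pics/top0.png

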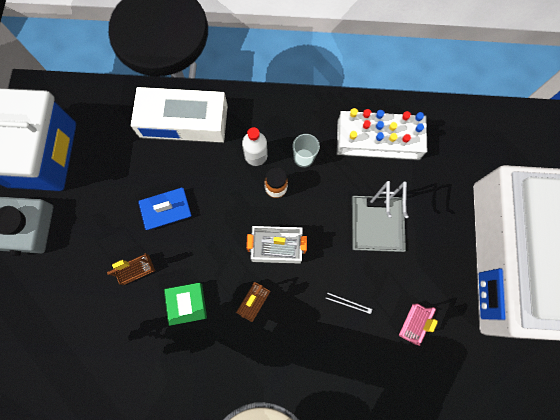

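View pics/scene0.png

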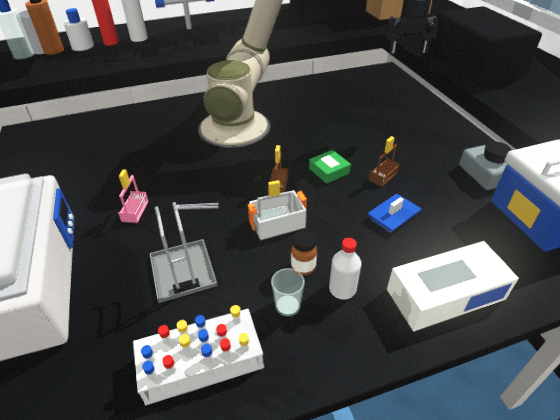

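The top view shows these rack look-alikes: brown at (132,267), brown at (254,300) and pink at (418,325). The rack I want stands in the white tub at (277,243) with its yellow grip at (280,240). The lid is at (164,208) and the stand at (380,222), with hook tips at about (405,212) and (378,200).

```bash
python3 - <<'E'
from h import *
np.set_printoptions(precision=1,suppress=True)
a=load('top0'); b=load('scene0')
print('grip',plane(a,280,240,130),two(a,(280,239),b,(274,183)))
print('tub',plane(a,276,244,60),'lid',plane(a,164,208,20))
print('tray',[plane(a,*p,12) for p in((353,195),(404,196),(405,250),(352,249))])
for n,p in dict(beaker=(306,150),reag=(276,184),wash=(254,133),box=(184,303),forc=(349,303),brown=(254,300)).items(): print(n,plane(a,*p,90 if n in('beaker','reag') else 150 if n=='wash' else 20))
c=imaging.camera('wrist'); print(np.round(c['tool_from_camera'],3),c['fx'],c['k1'])
h=cv2.cvtColor(a['img'],cv2.COLOR_RGB2HSV)
def m(lo,hi,box):
    x0,y0,x1,y1=box; k=cv2.inRange(h,lo,hi); z=k*0; z[y0:y1,x0:x1]=k[y0:y1,x0:x1]
    for c in cv2.findContours(z,cv2.RETR_EXTERNAL,cv2.CHAIN_APPROX_NONE)[0]:
        if cv2.contourArea(c)>15: print(cv2.minAreaRect(c))
print('orange');m((5,150,120),(18,255,255),(235,220,320,270))
print('yellow');m((22,120,120),(35,255,255),(235,220,320,270))
print('lid');m((100,120,60),(125,255,255),(130,180,200,240))
cv2.imwrite('pics/crop1.png',cv2.resize(cv2.cvtColor(a['img'][180:275,225:425],cv2.COLOR_RGB2BGR),(800,380),interpolation=cv2.INTER_CUBIC))
E
```

```text
grip [485.7 -12.6 130. ] (array([488.5, -10.6, 129.7]), np.float64(3.770717389165457))
tub [487.4  -3.7  60. ] lid [567.8 287.6  20. ]
tray [array([ 635.6, -193.6,   12. ]), array([ 641.5, -325. ,   12. ]), array([ 501. , -326.6,   12. ]), array([ 494.9, -194.1,   12. ])]
beaker [719.9 -62.5  90. ]
reag [628.1   5.4  90. ]
wash [730.   63.4 150. ]
box [335.3 209.5  20. ]
forc [ 361.7 -188.5   20. ]
brown [353.7  40.9  20. ]
[[   1.     0.     0.     1.1]
 [  -0.     1.     0.3  -75.7]
 [  -0.    -0.3    1.  -141.6]
 [   0.     0.     0.     1. ]] 303.2001180952075 -0.019760763015077544
orange
((303.0, 244.0), (16.0, 6.0), 90.0)
((249.0, 242.5), (17.0, 6.0), 90.0)
yellow
((279.1099853515625, 240.22999572753906), (11.030865669250488, 6.929646968841553), 8.130102157592773)
lid
((163.79730224609375, 208.2162322998047), (31.026058197021484, 48.89177703857422), 72.89727020263672)
```

View pics/crop1.png

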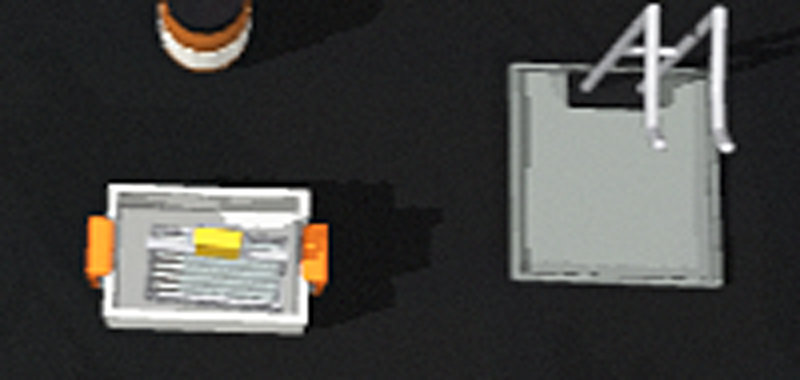

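The choice is confirmed: the rack in the white tub has the yellow grip and steel/glass basket, and sits between orange clips. Next I take close wrist views of the lid, tub and stand.

```bash
python3 - <<'E'
from h import *
for n,p in dict(lid=(568,325,230),tub=(487,36,270),stand=(530,-215,330)).items():
    env.reach(p,down(0)); env.pause(.15); shot('wrist','w_'+n); s=env.sense(); print(n,s['time'],np.round(s['tcp_pos'],1),np.round(s['q'],2))
im=np.hstack([cv2.imread('pics/w_%s.png'%n) for n in('tub','stand')]); cv2.imwrite('pics/pair.png',cv2.resize(im,(800,300),interpolation=cv2.INTER_AREA))
E
```

```text
lid 2.0417 [567.5 325.8 230.2] [0.34 0.57 0.97 0.   1.6  0.34]
tub 3.4 [487.3  36.7 269.7] [-0.17  0.25  1.39  0.    1.51 -0.17]
stand 4.625 [ 530.1 -213.7  330.1] [-0.59  0.37  1.03  0.    1.74 -0.59]
```

View pics/w_tub.png

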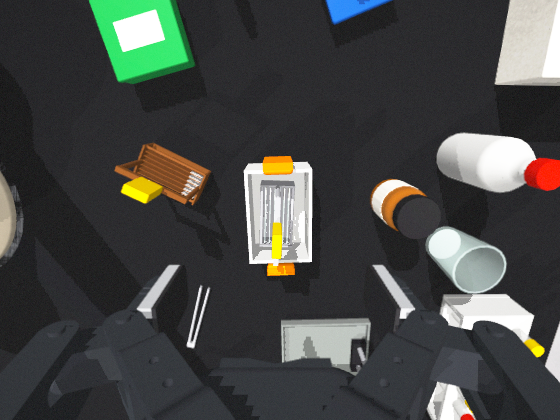

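View pics/w_stand.png

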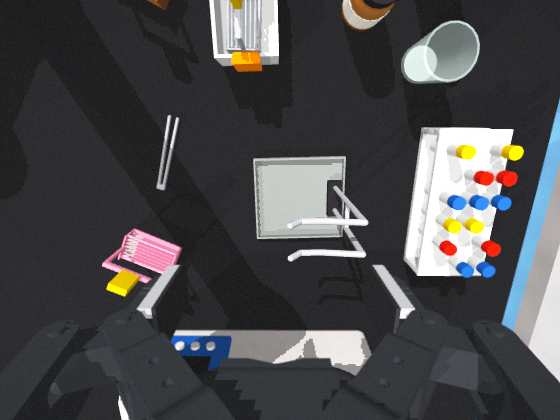

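View pics/w_lid.png

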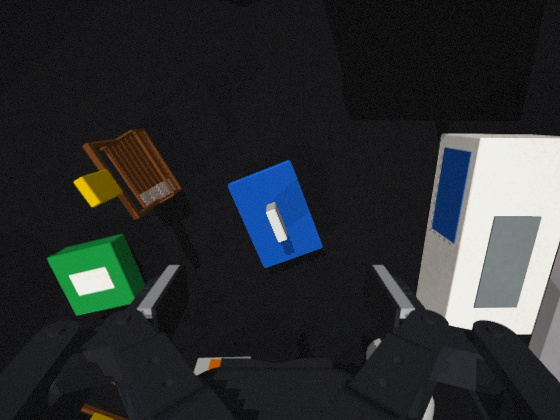

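```bash
python3 - <<'E'
from h import *
np.set_printoptions(precision=1,suppress=True)
def hull4(d,lo,hi,box,z):
    h=cv2.cvtColor(d['img'],cv2.COLOR_RGB2HSV); k=cv2.inRange(h,lo,hi); m=k*0; x0,y0,x1,y1=box; m[y0:y1,x0:x1]=k[y0:y1,x0:x1]
    m=cv2.morphologyEx(m,cv2.MORPH_OPEN,np.ones((2,2),np.uint8))
    c=max(cv2.findContours(m,cv2.RETR_EXTERNAL,cv2.CHAIN_APPROX_NONE)[0],key=cv2.contourArea)
    P=np.array([plane(d,*p,z)[:2] for p in c[:,0].astype(float)],np.float32)
    r=cv2.minAreaRect(P); q=cv2.approxPolyDP(cv2.convexHull(c),4,True)[:,0]
    return r,q
t=load('w_tub'); l=load('w_lid'); s=load('w_stand')
print('lid',*hull4(l,(100,120,60),(125,255,255),(210,140,340,280),22))
r=hull4(l,(0,0,150),(180,60,255),(255,195,300,255),54);print('lidgrip',*r)
print('rack grip',*hull4(t,(22,120,100),(35,255,255),(260,215,295,265),134))
print('tub',*hull4(t,(0,0,90),(180,60,255),(235,155,320,270),60))
for b in((255,145,300,180),(255,258,300,280)): print('clip',*hull4(t,(5,150,100),(21,255,255),b,74))
T=[plane(t,*p,60) for p in((244.5,166),(311,164),(313,262),(250,263))]; print('rim',np.array(T))
print('tray',*hull4(s,(30,0,60),(100,60,235),(240,150,350,245),12))
tr=[plane(s,*p,12) for p in((254,158),(345,156),(343,236),(258,239))];print(np.array(tr))
print('tips',plane(s,291,226,183),plane(s,291,258,183),'rear',plane(s,366,222,178),plane(s,365,254.5,178))
# two-view check of tips
a=load('top0'); print(two(s,(291,225),a,(225+658/4,180+143/4)),two(s,(291,257),a,(225+727/4,180+146/4)))
big=lambda im,x0,y0,x1,y1,k:cv2.resize(im[y0:y1,x0:x1,::-1],None,fx=k,fy=k,interpolation=cv2.INTER_CUBIC)
A=big(t['img'],235,150,320,285,4); B=big(s['img'],270,180,375,280,4)
h=max(len(A),len(B)); cv2.imwrite('pics/zoom.png',np.hstack([np.pad(x,((0,h-len(x)),(0,0),(0,0))) for x in(A,B)]))
E
```

```text
lid ((569.0944213867188, 286.88153076171875), (80.62602233886719, 119.53483581542969), 21.663862228393555) [[290 161]
 [323 248]
 [265 268]
 [229 184]]
lidgrip ((568.024658203125, 290.4352111816406), (12.369221687316895, 46.304832458496094), 18.471338272094727) [[274 203]
 [287 238]
 [282 242]
 [267 214]]
rack grip ((489.2613220214844, -3.5598716735839844), (9.02429485321045, 37.34518051147461), 0.008954615332186222) [[282 224]
 [282 256]
 [273 259]
 [273 227]]
tub ((492.50042724609375, -2.1855239868164062), (80.75574493408203, 131.89454650878906), 2.046389102935791) [[308 162]
 [313 170]
 [312 262]
 [250 264]
 [244 171]
 [249 164]]
clip ((490.3067321777344, 68.9327163696289), (32.169281005859375, 6.612124443054199), 0.1582287847995758) [[293 161]
 [264 163]
 [266 157]]
clip ((501.0257568359375, -65.83744812011719), (21.20029640197754, 15.164026260375977), 0.1520569920539856) [[295 275]
 [282 274]
 [279 265]
 [293 264]]
rim [[451.1  60.1  60. ]
 [528.1  62.6  60. ]
 [535.3 -62.5  60. ]
 [454.7 -64.1  60. ]]
tray ((568.6021118164062, -259.2883605957031), (140.8274688720703, 132.2154083251953), 1.491989254951477) [[346 157]
 [343 237]
 [257 238]
 [254 159]]
[[ 497.5 -194.5   12. ]
 [ 634.3 -191.1   12. ]
 [ 640.1 -320.1   12. ]
 [ 501.7 -325.8   12. ]]
tips [ 545.7 -241.4  183. ] [ 546.4 -276.9  183. ] rear [ 622.9 -238.6  178. ] [ 625.2 -275.1  178. ]
(array([ 546.6, -245. ,  171.5]), np.float64(1.2526750044951265)) (array([ 547.6, -282.8,  169.6]), np.float64(1.4769876742056702))
```

View pics/zoom.png

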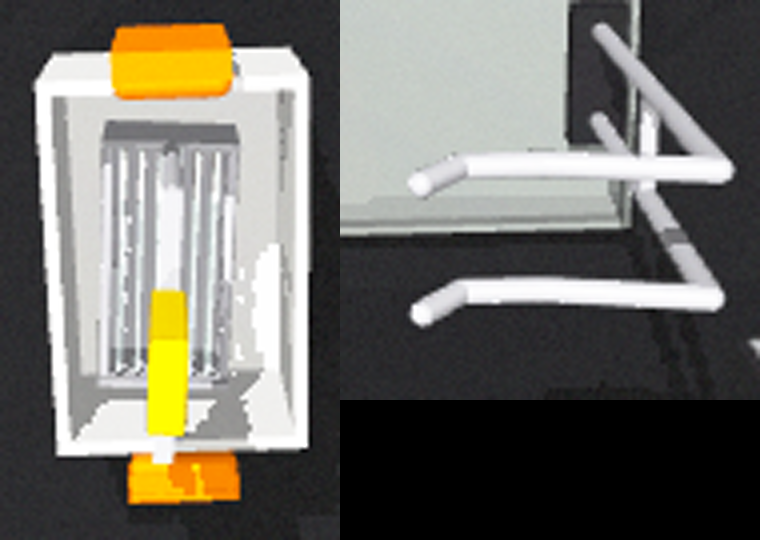

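```bash
python3 - <<'E'
from h import *
np.set_printoptions(precision=1,suppress=True)
t=load('w_tub'); a=load('top0'); s=load('w_stand')
P=[plane(t,235+x/4,150+y/4,134) for x,y in((149,340),(188,340),(186,434),(150,435))]; print(np.array(P),np.mean(P,0))
print('top',plane(a,225+218/4,180+238/4,134), two(t,(277,247),a,(225+218/4,180+239/4)))
R_=[plane(t,235+x/4,150+y/4,60) for x,y in((36,79),(308,77),(310,448),(59,455))];print(np.array(R_),np.mean(R_,0))
P=[plane(s,270+(x-340)/4,180+y/4,z) for x,y,z in((420,184,183),(420,314,183),(465,168,170),(465,292,170),(727,170,178),(718,298,178))];print(np.array(P))
for y in(40,20,0,-14): print(env.solve_ik((489,y,100),down(.03)) is not None)
E
```

```text
[[484.    3.7 134. ]
 [493.6   3.7 134. ]
 [493.3 -21.7 134. ]
 [484.2 -22.  134. ]] [488.8  -9.1 134. ]
top [486.  -11.4 134. ] (array([487.7, -11.8, 126.8]), np.float64(2.199398407859274))
[[450.4  55.7  60. ]
 [529.5  56.5  60. ]
 [534.6 -62.5  60. ]
 [454.3 -65.2  60. ]] [492.2  -3.8  60. ]
[[ 544.7 -241.4  183. ]
 [ 545.3 -277.5  183. ]
 [ 557.1 -241.5  170. ]
 [ 558.1 -277.2  170. ]
 [ 623.7 -239.1  178. ]
 [ 624.6 -275.1  178. ]]
True
True
True
True
```

```bash
python3 - <<'E'
from h import *
def st(n): s=env.sense(); print(n,round(s['time'],2),np.round(s['tcp_pos'],1),np.round(s['ft_force'],2),round(s['grip_width'],3))
env.reach((488.8,-9.1,165),down(0)); env.move_l((488.8,-9.1,101)); st('at')
jaws.gripper_to(0,50); st('grip')
env.move_l((488.8,-9.1,215),speed=120); env.pause(.2); st('lift')
env.reach((488.8,-60,240),down(0.0)); st('off'); 
shot('top','top1'); shot('wrist','w1'); shot('scene','scene1')
E
```

```text
at 6.24 [489.5  -9.7 101.7] [0.4  0.21 0.42] 1.004
grip 6.92 [488.9  -9.1 101.2] [-1.07 -0.21  2.06] 0.11
lift 8.22 [488.6  -9.1 214.5] [-0.72 -0.11 -1.53] 0.109
off 8.56 [488.9 -60.8 240.1] [-0.82  0.17 -3.43] 0.109
```

View pics/w1.png

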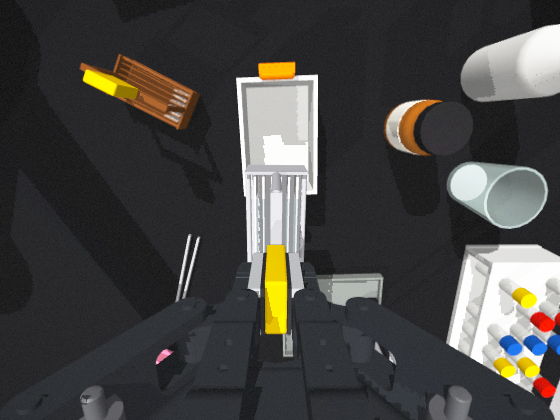

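The wrist view shows the rack pinched upright by its yellow grip at (275,290), with the tub empty at (278,130). Now I hang it.

```bash
python3 - <<'E'
from h import *
def st(n): s=env.sense(); print(n,round(s['time'],2),np.round(s['tcp_pos'],1),np.round(s['ft_force'],2),round(s['grip_width'],3))
o=down(.028)
env.reach((488,-258,240),o); env.move_l((488,-260,211)); st('front')
env.move_l((568,-259,211),speed=80); env.pause(.2); st('over')
print(env.move_l((568,-259,180),speed=25,until_force=1.8)); env.pause(.2); st('down')
shot('scene','scene2'); shot('top','top2')
i=cv2.imread('pics/scene2.png')[150:330,100:300]; cv2.imwrite('pics/c2.png',cv2.resize(i,None,fx=3,fy=3))
E
```

```text
front 9.86 [ 488.2 -258.8  211.1] [ 0.59 -0.22 -2.62] 0.109
over 11.21 [ 567.8 -259.1  211.2] [-0.39  0.54 -2.04] 0.106
True
down 12.32 [ 568.  -259.   186.5] [ 0.46 -0.61  5.83] 0.109
```

View pics/c2.png

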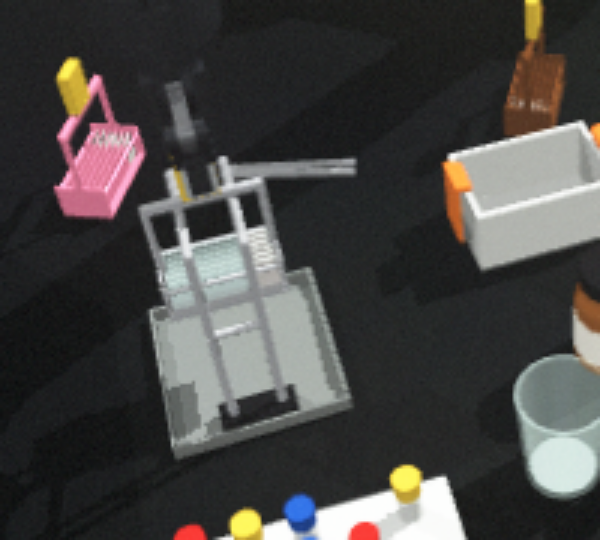

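Contact came at exactly the predicted height: the bar lies on both wires, with the wires inside the handle. Now I release it, retreat, and look again at the tub and lid.

```bash
python3 - <<'E'
from h import *
np.set_printoptions(precision=1,suppress=True)
def st(n): s=env.sense(); print(n,round(s['time'],2),np.round(s['tcp_pos'],1),np.round(s['ft_force'],2),round(s['grip_width'],3))
jaws.gripper_to(.55); st('rel'); s=env.sense()['tcp_pos']
env.move_l((s[0],s[1],275),speed=80); env.pause(.5); shot('scene','scene3'); shot('top','top3'); st('up')
env.reach((492,40,230),down(.035)); env.pause(.25); st('tubview'); shot('wrist','w_tub2')
env.reach((569,320,200),down(.36)); env.pause(.25); st('lidview'); shot('wrist','w_lid2')
a=cv2.imread('pics/w_tub2.png')[100:320,220:350]; b=cv2.imread('pics/w_lid2.png')[100:320,200:360]; c=cv2.imread('pics/scene3.png')[150:260,120:230]
cv2.imwrite('pics/z3.png',np.hstack([cv2.resize(a,(312,528)),cv2.resize(c,(264,264)).repeat(2,0)[::1],cv2.resize(b,(384,528))])[:,:] if 0 else cv2.resize(np.hstack([cv2.resize(a,None,fx=2,fy=2,interpolation=2),cv2.resize(b,None,fx=2,fy=2,interpolation=2),cv2.copyMakeBorder(cv2.resize(c,None,fx=2,fy=2,interpolation=2),0,220,0,0,0)]),None,fx=1,fy=1))
E
```

```text
rel 12.88 [ 567.5 -258.7  185.2] [-0.6 -0.5  0.9] 0.55
up 14.74 [ 567.5 -258.6  275. ] [-0.1  0.  -0.3] 0.551
tubview 16.18 [492.4  39.3 229.9] [ 0.5 -0.1 -0.1] 0.55
lidview 17.61 [569.3 319.  200.4] [0.6 0.3 0.7] 0.552
```

View pics/z3.png

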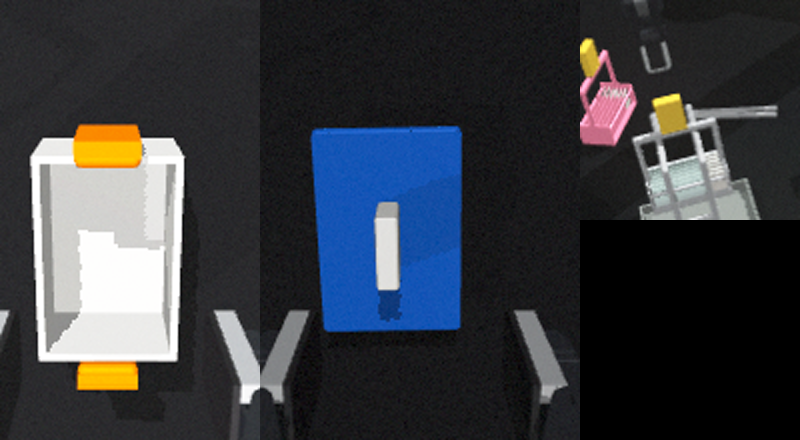

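```bash
cat > meas.py <<'E'
from h import *
def meas(d,lo,hi,box,rows,ztop,znear,colsN,colsF):
    h=cv2.cvtColor(d['img'],cv2.COLOR_RGB2HSV); k=cv2.inRange(h,lo,hi); m=k*0; x0,y0,x1,y1=box; m[y0:y1,x0:x1]=k[y0:y1,x0:x1]
    L=[];Rr=[]
    for r in range(*rows):
        c=np.flatnonzero(m[r]); L.append(plane(d,c[0]-.5,r,ztop)[:2]); Rr.append(plane(d,c[-1]+.5,r,ztop)[:2])
    L,Rr=np.array(L),np.array(Rr)
    fl=np.polyfit(L[:,1],L[:,0],1); fr=np.polyfit(Rr[:,1],Rr[:,0],1)
    F=np.mean([plane(d,c,np.flatnonzero(m[:,c])[-1]+.5,ztop)[:2] for c in colsF],0)
    N=np.mean([plane(d,c,np.flatnonzero(m[:,c])[0]-.5,znear)[:2] for c in colsN],0)
    return fl,fr,F,N
def report(n,res):
    fl,fr,F,N=res; f=(fl+fr)/2; yaw=-np.arctan(f[0]); y=(F[1]+N[1])/2
    print(n,'yaws',-np.degrees(np.arctan([fl[0],fr[0]])).round(2),'width',round((fr[1]-fl[1]+(fr[0]-fl[0])*y)*np.cos(yaw),1),'len',round((N[1]-F[1])/np.cos(yaw),1),'F,N',F.round(1),N.round(1),'centre',round(np.polyval(f,y),1),round(y,1))
E
python3 - <<'E'
from meas import *
np.set_printoptions(precision=1,suppress=True)
t=load('w_tub2'); l=load('w_lid2')
report('tub',meas(t,(0,0,85),(180,70,255),(230,160,315,285),(185,276),60,0,(245,250,298,302),list(range(245,252))+list(range(293,305))))
report('lid',meas(l,(100,120,60),(125,255,255),(215,150,310,280),(172,260),22,16,range(234,295,5),range(240,295,5)))
for n,p in dict(near=[(76,142),(142,142),(140,167),(74,167)],far=[(78,389),(138,389),(137,372),(79,372)]).items():
    print('clip',n,np.array([plane(t,220+x/2,100+y/2,74) for x,y in p]))
P=[plane(l,200+(x-260)/2,100+y/2,54) for x,y in((375,218),(399,218),(400,290),(377,290))];print('grip top',np.array(P),np.mean(P,0))
E
```

```text
tub yaws [1.9 1.9] width 80.6 len 120.1 F,N [500.9 -63.7] [489.5  56.4] centre 491.4 -3.6
lid yaws [21.6 21.9] width 80.6 len 119.2 F,N [589.1 232.6] [547.4 343.2] centre 568.0 287.9
clip near [[474.1  65.2  74. ]
 [506.6  66.3  74. ]
 [506.2  53.7  74. ]
 [473.3  52.6  74. ]]
clip far [[477.7 -74.1  74. ]
 [511.3 -73.   74. ]
 [510.3 -62.1  74. ]
 [478.  -63.3  74. ]]
grip top [[556.4 303.7  54. ]
 [567.5 307.9  54. ]
 [581.4 271.8  54. ]
 [570.3 267.6  54. ]] [568.9 287.7  54. ]
```

Sizes and heights agree with the description: tub 80.6×120.1 at (491.4,−3.5) with yaw 1.9°, lid 80.6×119.2 at (568.5,287.8) with yaw 21.7°. The rack is hanging free. Next I grasp the lid.

```bash
python3 - <<'E'
from h import *
def st(n): s=env.sense(); print(n,round(s['time'],2),np.round(s['tcp_pos'],1),np.round(s['ft_force'],2),round(s['grip_width'],3))
o=down(.379)
env.reach((568.5,287.8,90),o); env.move_l((568.5,287.8,26.5),speed=60); env.pause(.2); st('at')
jaws.gripper_to(0,110); st('grip')
env.move_l((568.5,287.8,200),speed=130); st('lift')
env.reach((491.4,-3.5,200),down(.033)); env.move_l((491.4,-3.5,110),speed=80); env.pause(.3); st('over')
shot('wrist','w4'); shot('scene','scene4'); shot('top','top4')
cv2.imwrite('pics/z4.png',np.hstack([cv2.resize(cv2.imread('pics/w4.png')[100:400,180:380],(400,600)),cv2.resize(cv2.imread('pics/scene4.png')[130:280,220:320],(400,600))]))
E
```

```text
at 19.6 [568.6 287.8  26.8] [-0.65 -0.33 -0.62] 0.549
grip 20.02 [568.6 287.9  26.8] [-0.74 -1.28  3.94] 0.12
lift 21.5 [568.2 287.7 199.2] [-0.08  0.13 -1.36] 0.117
over 24.23 [491.5  -3.5 110.2] [ 0.6  -0.01 -2.08] 0.121
```

View pics/z4.png

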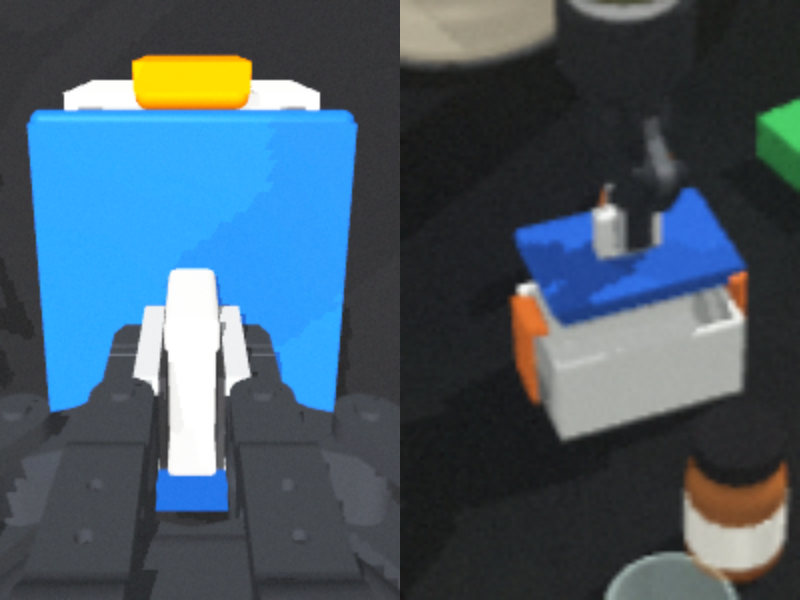

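The lid hangs level and centred on the tub in x: its edges, the clip and the tub all centre at crop column ~192. I check y numerically, then lower it.

```bash
python3 - <<'E'
from h import *
def st(n): s=env.sense(); print(n,round(s['time'],2),np.round(s['tcp_pos'],1),np.round(s['ft_force'],2),round(s['grip_width'],3))
w=load('w4'); z=110.2-26.8
print('lid near edge mid',plane(w,180+191.5/2,100+109/2,z+16), 'expect',491.4-60*.033,-3.5+60)
print('tub base near mid',plane(w,180+191.5/2,100+80/2,0))
print(env.move_l((491.4,-3.5,78),speed=15,until_force=4)); st('touch')
E
```

```text
lid near edge mid [489.4742319   55.55115214  99.4       ] expect 489.41999999999996 56.5
tub base near mid [489.54740117  55.91346351   0.        ]
True
touch 25.96 [491.5  -3.5  83.4] [0.1  0.47 3.62] 0.122
```

Contact came at lid origin 56.6 mm, where 57 is expected for the clip noses, so the skirt is inside the tub. Now I press.

```bash
python3 - <<'E'
from h import *
def st(n): s=env.sense(); print(n,round(s['time'],2),np.round(s['tcp_pos'],1),np.round(s['ft_force'],2),round(s['grip_width'],3)); return s
for z in np.arange(82,69.9,-1):
    print(z,env.move_l((491.4,-3.5,z),speed=15,until_force=25)); st('')
E
```

```text
82.0 False
 26.21 [492.1  -3.5  82.8] [-1.01  1.03  7.32] 0.12
81.0 False
 26.46 [492.3  -3.5  82. ] [-0.61  1.96  8.83] 0.118
80.0 False
 26.71 [492.4  -3.5  80.9] [-0.16  1.48  8.89] 0.114
79.0 False
 26.96 [492.2  -3.5  79.6] [0.36 1.54 5.57] 0.118
78.0 False
 27.21 [491.6  -3.4  78. ] [1.75 0.23 0.97] 0.114
77.0 False
 27.46 [491.   -3.4  76.5] [ 1.61  1.05 -5.28] 0.119
76.0 False
 27.71 [490.9  -3.4  75.4] [ 1.48 -0.31 -8.25] 0.116
75.0 False
 27.96 [490.9  -3.4  74.5] [  0.79   0.15 -10.86] 0.119
74.0 False
 28.21 [491.2  -3.5  73.7] [  0.16   0.49 -12.58] 0.12
73.0 False
 28.46 [491.4  -3.5  72.9] [ -0.54   1.16 -11.52] 0.12
72.0 False
 28.71 [491.5  -3.5  72.1] [-0.14 -0.47 -8.2 ] 0.119
71.0 False
 28.96 [491.8  -3.6  71.4] [ 0.65  0.91 -3.56] 0.119
70.0 False
 29.21 [491.9  -3.7  70.8] [-1.33  0.23  5.07] 0.121
```

The force rose to 9 N, dropped and pulled down to −12 N, then turned up again at home (TCP 70.8), so the lid has snapped. I bring the push to about 10 N.

```bash
python3 - <<'E'
from h import *
def st(n): s=env.sense(); print(n,round(s['time'],2),np.round(s['tcp_pos'],1),np.round(s['ft_force'],2),round(s['grip_width'],3)); return s
z=70.
for i in range(12):
    env.pause(.3); f=np.mean([env.sense()['ft_force'][2] for _ in range(1)]); print(round(z,2),round(f,2))
    if f>9: break
    z-=.3; env.move_l((491.4,-3.5,z),speed=10)
for i in range(4): env.pause(.3); st('hold')
shot('scene','scene5'); shot('top','top5')
cv2.imwrite('pics/z5.png',cv2.resize(cv2.imread('pics/scene5.png')[120:320,100:360],(780,600)))
E
```

```text
70.0 6.55
69.7 9.96
hold 30.36 [491.9  -3.6  70.8] [-2.1   0.57  9.71] 0.122
hold 30.66 [491.9  -3.6  70.8] [-2.48  0.89  9.45] 0.118
hold 30.96 [491.9  -3.6  70.8] [-2.8   1.36  9.93] 0.118
hold 31.26 [491.9  -3.6  70.8] [-2.04  0.89  9.71] 0.112
```

View pics/z5.png

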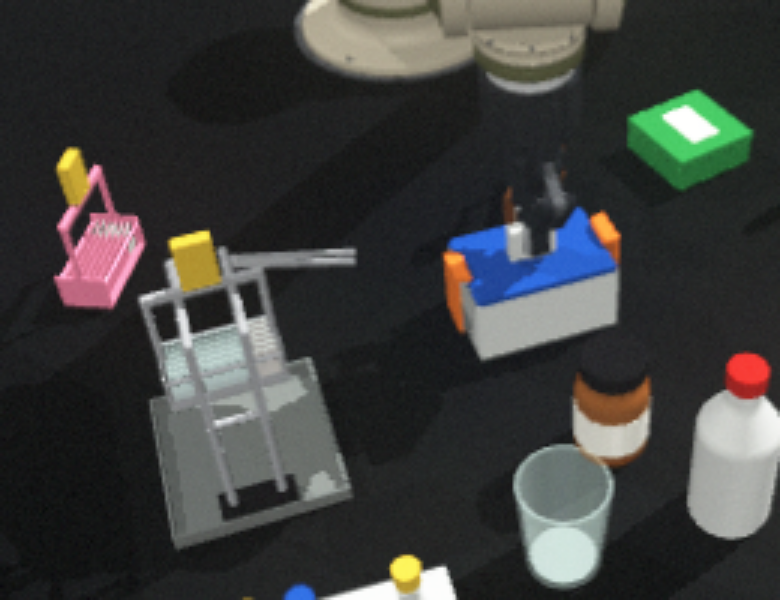

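The rack hangs on the hook, the lid sits on the rim under both clips, and the push holds at 9.7 N. I hand the job in.

```bash
python3 -c "
from h import *
env.finish_job(); print(env.sense()['time'])"
```

```text
the job is handed in; nothing more can be done
the job is handed in; nothing more can be done
```

The job is handed in at about 31 s of the 67 s allowed. The rack hangs on the hook, let go, and the blue lid is snapped onto the tub with the gripper still pushing it down. The interface gives no verdict, so this rests on my own checks.

- **Rack:** I lifted it by the yellow grip. Its bar met the wires at the height I had predicted (TCP at 186.5 mm). The last picture shows it still hanging upright and untouched.
- **Lid:** It touched the clip noses at 56.6 mm, against 57 expected. The push peaked at about 9 N, then dropped to −12 N as the clips drew it down. It came to rest at about 44 mm by the fingertip height, and the push held steady at 9.5 to 9.9 N.
- **Other bench things:** The reagent, beaker, wash bottle and slide box look unmoved in the last picture. The forceps were outside that crop, so I did not check them at the end; no path passed low over them.
- **Disagreements:** The top camera's rough positions were 2 to 5 mm off the wrist camera's, so I used the wrist ones. A two-view check of the hook tips came out 11 to 13 mm too low, and I trusted the given heights instead; the contact on the hook agreed with them.
- **Pictures:** I viewed 11, one over the budget.

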